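Clamp the set-up block in the cam fixture

ROBOT

A 6-joint arm with a two-finger parallel gripper is mounted at the origin on a cart in front of the work surface, level with it; the furniture and walls round the work are solid. World frame = base frame: x ahead of the robot, y to its left, z up, the work surface at z = 0. Lengths are in m, angles in degrees, forces in N, time in s.
With the tool pointing down it reaches from about 0.35 to 0.925 m from the base axis. Payload 6.4 kg.
Tool frame: the origin (TCP) lies at the very end of the fingers, on their centre line; the grasp point (between the pads) lies 19 mm behind it; z points along the fingers, x is the direction in which the jaws open and shut, and the axes are right-handed (so a half turn about z gives the same grasp; the last joint's range is limited). The gripper opens to 94 mm and grips with 3 to 60 N. Pads are 16 mm wide; open, the fingers measure 119 mm over their backs; the gripper's body (75 mm by 177 mm) begins 78 mm behind the grasp point.
Start: joints at [-82.053, 14.043, 89.255, -0, 76.702, -9.975], TCP at [0.2, -0.618, 0.18] pointing down, gripper open.
Joint ranges: [-179.41, 179.41], [-58.25, 129.5], [7.25, 145.43], [-54.29, 234.29], [11.92, 165.04], [-157.13, 157.13]. Speed limits (degrees/s): [147.25, 147.25, 180, 180, 180, 180].

INTERFACE

Orientations are given as a 3x3 rotation matrix whose columns are the frame's x, y, z axes.
In Python, from bench import status, optics, arm gives the robot as it stands.
- The arm moves only by the tool move_arm, never from a script. Its argument "moves" is a list of rows, each an object with "rotation": the turn, a rotation vector about the world's x, y, z in rad, a list of three; "travel": the shift along the world's x, y, z in mm, a list of three; "claw": the closure, from -1 (fully open) to 1 (shut). A call has 1 to 8 rows; each row is the pose to reach, as a shift and turn from the pose measured when the call began; what a row does not reach only later rows make up. A row lasts 1/12 s, in which the tool goes at most 41.7 mm and 7.16 degrees, less where a joint would pass 70% of its speed; a pose out of reach is approached as far as the arm can. A call with a gripper value outside its range is refused whole. The fingers move at their own pace and stop on an object; "squeeze" is the grip in N (left out, the last holds). Time passes only in rows, so rows that repeat a pose let the fingers close. It gives the time, the measured TCP pose, the force and the opening at its end, in the units of the state.
- status.sense(): the state, without advancing time (a new reading comes with each control period).
- optics.snapshot(name): name is "scene" or "top" or "wrist"; returns a dict with "img" (420x560x3 uint8, red, green, blue), "camera_matrix" (3x3 intrinsics, pixels), "cam_to_world" (4x4, takes a point from camera to world coordinates). Camera axes: x right, y up, looking along -z (the intrinsics and any distortion apply to the point x, -y, -z); pixel columns grow to the right and rows downward; lengths in m; the calibration is good to about 2 mm. A picture is of the moment at which its call begins. There is no depth.
- arm.sign_off(): hands the job in, once; it reports no verdict.
The state is a dict: "t": time; "qpos": joint angles; "joint_vel": joint speeds; "effort": joint torques, N m; "eef_pos": TCP position; "ee_rot": TCP orientation; "contact_force": force on the tool from outside, world axes, zero at the start; "wrist_torque": the same for the moment, N m; "gripper_width": finger opening in m.
Only numpy, scipy, OpenCV 4.12 (cv2) and the standard library are available. Lean on these libraries where they do the work, as an engineer would, in place of code of your own. Each camera call takes 0.05 s, during which the arm holds its last target.

TASK

Clamp the drilled steel set-up block in the fixture so that the fixture can be zeroed on it. Push the block with a fingertip, first back against the long rail and then along it until its end rests against the end stop; only then push the cam lever round with a finger, as far as it goes, so that the cam holds the block tight. Only push: do not pick anything up, keep the block flat on the plate, and leave the other things where they are.

Things in the scene. Friction and masses are not known exactly. Their poses are not given: they have to be found in the camera images.
- fixture: cam-clamp fixture, fixed to the cart: dark grey metal plate 170 x 260 x 16 mm carrying a rail, an end stop and a cam lever. Origin: centre of the plate's underside; x across the plate (away from the robot when not yawed), y along it, z up; plate top at z = 16 mm. Numbers 'in the fixture' below are in this frame, mm. The cam lever is on the robot's side of the block's place, the rail on the far side.
- rail_mid (a point): middle of the long steel rail's working face, at x = 45, y = -17.5 in the fixture; the face looks to the fixture's -x (to the robot) and runs from y = -120 to 85. The rail is 16 mm wide and stands 18 mm above the plate (screw heads 3 mm more).
- stop_mid (a point): middle of the end stop's working face, at x = 22, y = 60 in the fixture; the face looks to the fixture's -y and runs from x = 2 to 42; the steel stop stands 18 mm above the plate.
- block_home (a point): where the centre of the block's underside is when the block is home, its long side on the rail's face and its +y end on the end stop: x = 19.6, y = 22 in the fixture, at the plate's top.
- setup_block: loose drilled steel set-up block (1-2-3 block) on the fixture's plate, 51 (its x) x 76 (its y) x 26 mm (z), 0.5 to 0.9 kg. Origin: centre of its underside. It starts flat on the plate, up to 8 degrees askew, 8 to 20 mm off the rail and 55 to 80 mm short of the end stop. (A second one on the bench behind has no part in this.)
- clamp_lever (a joint): angle of the cam lever about its vertical axis, rad: 0 = fully open; grows counter-clockwise seen from above; 2.09 = closed on its stop. Seen from above the lever points at 150 degrees + this angle from the fixture's +x (counter-clockwise): open towards the robot and left, closed along the fixture's -y. Starts at 0 to 0.45, where the cam is clear of a block sliding on the rail.
- lever_grip (a point): point on the centre line of the lever's round black grip, 75 mm from the axis, 42 mm above the plate's underside. Grip: 13 to 19 mm thick, 46 to 102 mm from the axis; inward of it a steel bar 12 mm wide. 17 mm free below it to the plate's top. A light turn (1 to 2 N here) until the cam meets the block, then stiffer (up to about 10 N) to the stop; it stays where it is left.
- cam_axis (a point): point on the lever's vertical axis (x = -27.1, y = 20 in the fixture) at the plate's top; the hub over it is 36 mm high. Under the lever sits the cam that turns with it: a steel eccentric disc, radius 16 mm, 20 mm high. With the lever closed it presses on the block's long side.
- t_bolt: bystander: black T-slot bolt with nut, standing, 34 x 30 x 66 mm; origin at centre of underside
- collet: bystander: steel spring collet, standing, 33 mm thick, 42 mm high; origin at centre of underside
- feeler_gauge: bystander: folded steel feeler gauge, 14 x 100 x 10 mm, lying on the fixture's plate beyond the end stop; origin at centre of underside
- mallet: bystander: orange dead-blow hammer, 32 x 160 x 35 mm, lying at the cart's left edge; origin at centre of underside

How it is judged:
By the outcome, as a careful person would: the job done as asked, in the order asked, and still so for the second after the job is handed in, with the robot touching nothing.
It also fails if it takes over 61 s, if anything falls off the work surface, if the arm or the gripper's body presses on something with over 40 N, if the wrist force passes 120 N, or if a joint passes its speed limit or range.

## Working session

There is one attempt and no reset: what is moved stays moved. The work goes in short steps, Python scripts to look and compute and a tool call to move; the robot and the scene stay as the last step left them, time stands still between calls to the robot, and variables do not carry over. Pictures are saved under pics/ and viewed, and the job is handed in when it is done.

Besides the shell and the picture viewer there is one more tool, called after "Emit:" as name(argument=value, ...) on one line, values as JSON. move_arm: Moves the arm, as the interface text tells. Its arguments: {"type":"object","properties":{"moves":{"type":"array"},"squeeze":{"type":"number"}},"required":["moves"]}

```bash
ls; mkdir -p pics; python3 - <<'E'
from bench import status, optics, arm
import cv2,numpy as np,pickle
s=status.sense();print(s)
for n in ["scene","top","wrist"]:
    d=optics.snapshot(n);cv2.imwrite(f"pics/{n}0.png",d["img"][:,:,::-1]);pickle.dump(d,open(f"pics/{n}0.pkl","wb"))
    print(n,d.keys(),d["camera_matrix"],d["cam_to_world"])
E
```

```text
pics
{'t': 0.0, 'qpos': array([-8.20535157e+01,  1.40826529e+01,  8.93242304e+01, -1.60301569e-03,
        7.67015257e+01, -9.97579100e+00]), 'joint_vel': array([-0.00779479,  0.03312668, -0.06468181,  0.05406984,  0.02340025,
        0.07985054]), 'effort': array([ 4.48946303e-04, -4.15836024e+01, -3.14598799e+01,  6.85217860e-02,
        3.32236954e-02, -1.74898437e-04]), 'eef_pos': array([ 0.19992275, -0.61781192,  0.17916816]), 'ee_rot': array([[ 3.07732431e-01, -9.51472894e-01, -2.88544273e-04],
       [-9.51471104e-01, -3.07732419e-01,  1.87015865e-03],
       [-1.86819969e-03, -3.00966930e-04, -9.99998210e-01]]), 'contact_force': array([-0.39888825, -1.30541455,  0.54921467]), 'wrist_torque': array([-0.01059568,  0.00865267, -0.00625025]), 'gripper_width': 0.09380049897151643}
scene dict_keys(['img', 'camera_matrix', 'cam_to_world']) [[464.23245574   0.         279.35911752]
 [  0.         464.23245574 213.53267079]
 [  0.           0.           1.        ]] [[-0.64782984  0.33552428 -0.68391517 -0.15397682]
 [-0.76175641 -0.27753499  0.58540712  0.5771151 ]
 [ 0.00660791  0.9
[... 162 characters left out ...]
       275.89003028]
 [  0.         434.64085715 201.22072062]
 [  0.           0.           1.        ]] [[ 0.01278287  0.99185165 -0.12675532  0.41125738]
 [-0.9999135   0.01307213  0.00145046  0.00513679]
 [ 0.0030956   0.12672582  0.99193295  1.02572265]
 [ 0.          0.          0.          1.        ]]
wrist dict_keys(['img', 'camera_matrix', 'cam_to_world']) [[347.32899181   0.         276.71980466]
 [  0.         347.32899181 211.51278145]
 [  0.           0.           1.        ]] [[ 0.30845606  0.91496482  0.26018117  0.27542968]
 [-0.95123792  0.29701739  0.08322907 -0.59218497]
 [-0.00112666 -0.27316671  0.96196605  0.38387717]
 [ 0.          0.          0.          1.        ]]
```

View pics/top0.png

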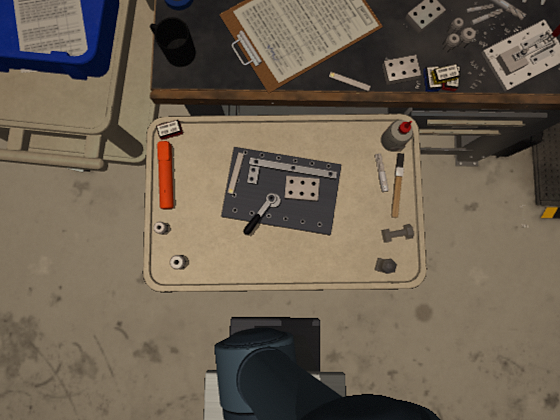

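View pics/scene0.png

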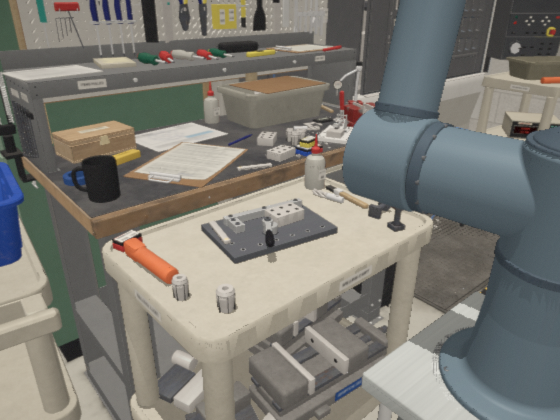

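```bash
python3 - <<'E'
import cv2
i=cv2.imread("pics/top0.png");c=i[100:300,180:400]
cv2.imwrite("pics/topz.png",cv2.resize(c,None,fx=3,fy=3,interpolation=cv2.INTER_CUBIC)[:600,:800])
E
```

```text
(no output)
```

View pics/topz.png

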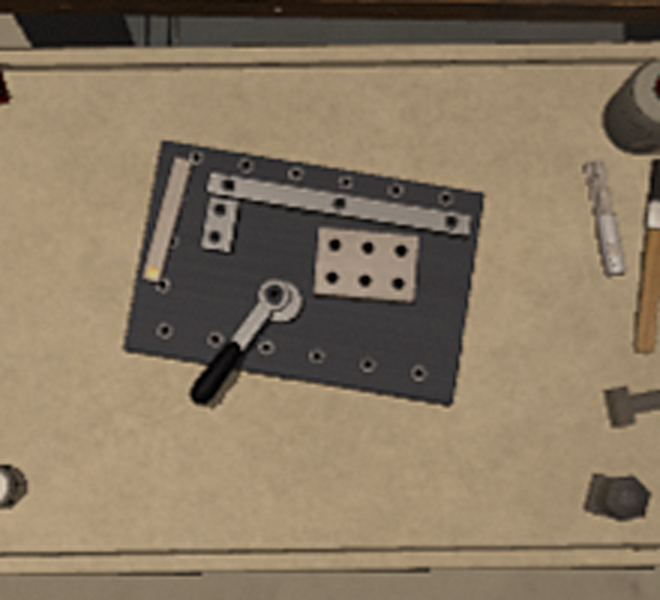

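View pics/wrist0.png

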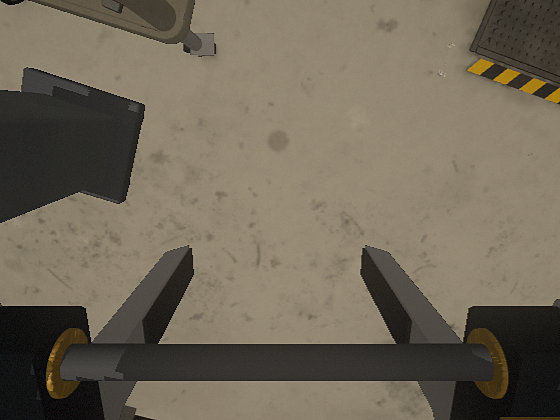

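```bash
cat > h.py <<'E'
import numpy as np,cv2,pickle
def bp(d,uv,z):
    K=d["camera_matrix"];T=d["cam_to_world"]
    uv=np.atleast_2d(np.array(uv,float))
    r=np.c_[(uv[:,0]-K[0,2])/K[0,0],-(uv[:,1]-K[1,2])/K[1,1],-np.ones(len(uv))]@T[:3,:3].T
    o=T[:3,3];return o+r*((z-o[2])/r[:,2])[:,None]
def proj(d,P):
    K=d["camera_matrix"];T=d["cam_to_world"]
    c=(np.atleast_2d(P)-T[:3,3])@T[:3,:3]
    return np.c_[K[0,0]*c[:,0]/-c[:,2]+K[0,2],-K[1,1]*c[:,1]/-c[:,2]+K[1,2]]
def fit2(L,W): # rigid 2d L->W
    L=np.array(L,float);W=np.array(W,float)[:,:2];a=L.mean(0);b=W.mean(0)
    H=(L-a).T@(W-b);yaw=np.arctan2(H[0,1]-H[1,0],H[0,0]+H[1,1])
    R=np.array([[np.cos(yaw),-np.sin(yaw)],[np.sin(yaw),np.cos(yaw)]])
    t=b-R@a;return yaw,t,R,(L@R.T+t-W)*1000
E
python3 - <<'E'
from h import *
d=pickle.load(open("pics/top0.pkl","rb"))
f=lambda p:(np.array(p,float)+.5)/3-.5+[180,100]
W=bp(d,f([(163,141),(484,193),(452,405),(124,350)]),.016)
yaw,t,R,e=fit2([(.085,.13),(.085,-.13),(-.085,-.13),(-.085,.13)],W)
print(np.degrees(yaw),t,e)
B=bp(d,f([(320,227),(419,235),(414,302),(314,294)]),.042)
y2,t2,R2,e2=fit2([(.0255,.038),(.0255,-.038),(-.0255,-.038),(-.0255,.038)],B)
print("block",np.degrees(y2),t2,e2,"fix",(t2-t)@R*1000)
L=bp(d,f([(274,293)]),.05)[0,:2];G=bp(d,f([(203,398)]),.045)[0,:2]
print("hub",(L-t)@R*1000,"tip",(G-t)@R*1000)
v=(G-t)@R-np.array([-.0271,.02]);print(np.degrees(np.arctan2(v[1],v[0]))%360-150,np.hypot(*v))
E
```

```text
-8.744378154537536 [ 0.56696302 -0.00923798] [[ 0.9128893   1.32840868]
 [ 0.00610205 -1.21041706]
 [-0.54041042 -1.16085985]
 [-0.37858092  1.04286822]]
block -4.033017803085576 [ 0.568755   -0.05552853] [[-0.41928332  0.12961217]
 [-0.55306469  0.21536314]
 [ 0.38291797  0.00227799]
 [ 0.58943004 -0.34725329]] fix [  8.80853359 -45.48005363]
hub [-25.70021186  20.47058529] tip [-112.34145938   60.00801619]
4.857021620630093 0.09416340985771877
```

```bash
cat >> h.py <<'E'
YAW=np.radians(-8.74);T0=np.array([.56696,-.00924])
RF=np.array([[np.cos(YAW),-np.sin(YAW)],[np.sin(YAW),np.cos(YAW)]])
def F2W(x,y): return RF@np.array([x,y])/1000+T0
def W2F(p): return (np.array(p)[:2]-T0)@RF*1000
def go(x,y,z):
    from bench import status
    s=status.sense();return np.round(np.r_[(F2W(x,y)-s["eef_pos"][:2])*1000,z-s["eef_pos"][2]*1000],1)
E
python3 - <<'E'
from h import *
print(go(-70,-45,200))
E
```

```text
[291.  574.9  20.6]
```

Emit:
move_arm(moves=[{"travel":[15,30,10],"rotation":[0,0,-0.06],"claw":1},{"travel":[33,65,20],"rotation":[0,0,-0.12],"claw":1},{"travel":[51,101,20],"rotation":[0,0,-0.18],"claw":1},{"travel":[69,137,20],"rotation":[0,0,-0.24],"claw":1},{"travel":[87,173,20],"rotation":[0,0,-0.3],"claw":1},{"travel":[105,209,20],"rotation":[0,0,-0.36],"claw":1},{"travel":[123,245,20],"rotation":[0,0,-0.42],"claw":1},{"travel":[141,281,20],"rotation":[0,0,-0.466],"claw":1}], squeeze=20)

```text
t: 0.82
eef_pos: [0.3413, -0.335, 0.1992]
ee_rot: [[-0.156, -0.988, 0.0], [-0.988, 0.156, 0.002], [-0.002, -0.0, -1.0]]
contact_force: [1.1, 0.1, 0.1]
gripper_width: 0.044
```

```bash
python3 - <<'E'
from h import *
print(go(-70,-45,200))
E
```

```text
[149.6 291.9   0.8]
```

Emit:
move_arm(moves=[{"travel":[18,36,0],"rotation":[0,0,0],"claw":1},{"travel":[37,72,0],"rotation":[0,0,0],"claw":1},{"travel":[56,109,0],"rotation":[0,0,0],"claw":1},{"travel":[75,146,0],"rotation":[0,0,0],"claw":1},{"travel":[94,183,0],"rotation":[0,0,0],"claw":1},{"travel":[113,220,0],"rotation":[0,0,0],"claw":1},{"travel":[132,257,0],"rotation":[0,0,0],"claw":1},{"travel":[149,292,0],"rotation":[0,0,0],"claw":1}])

```text
t: 1.48
eef_pos: [0.4908, -0.0407, 0.1992]
ee_rot: [[-0.155, -0.988, 0.001], [-0.988, 0.155, 0.002], [-0.002, -0.0, -1.0]]
contact_force: [-0.4, -1.2, 0.7]
gripper_width: 0.0004
```

```bash
python3 - <<'E'
from h import *
from bench import optics,status
s=status.sense();print(s["eef_pos"],s["qpos"].round(1),s["gripper_width"])
for n in ["wrist","top"]:
    d=optics.snapshot(n);cv2.imwrite(f"pics/{n}1.png",d["img"][:,:,::-1]);pickle.dump(d,open(f"pics/{n}1.pkl","wb"))
E
```

```text
[ 0.49075669 -0.04067381  0.19915898] [-1.800e+01 -8.600e+00  1.108e+02  1.000e-01  7.790e+01  8.090e+01] 0.00044544184862677826
```

View pics/wrist1.png

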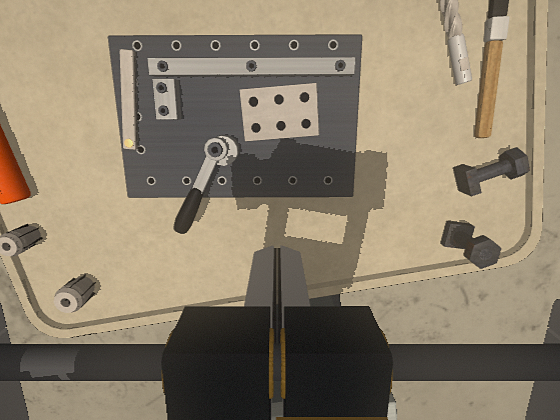

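```bash
python3 - <<'E'
from h import *
d=pickle.load(open("pics/wrist1.pkl","rb"))
W=bp(d,[(108,36),(362,35),(353,197),(126.5,198)],.016)
yaw,t,R,e=fit2([(.085,.13),(.085,-.13),(-.085,-.13),(-.085,.13)],W)
print(np.degrees(yaw),t,e)
B=bp(d,[(239.5,89),(317,83),(320,135),(245,142)],.042)
y2,t2,R2,e2=fit2([(.0255,.038),(.0255,-.038),(-.0255,-.038),(-.0255,.038)],B)
print("block",np.degrees(y2),t2,e2,"fix",(t2-t)@R*1000)
i=cv2.resize(d["img"][20:240,90:380,::-1],None,fx=2.7,fy=2.7,interpolation=cv2.INTER_CUBIC);cv2.imwrite("pics/w1z.png",i)
# overlay check
for l in [(45,85),(45,-120),(2,60),(42,60)]:
    print(l,[proj(d,np.r_[R@np.array(l)/1000+t,.034]).round(1)])
E
```

```text
-8.736695169081802 [ 0.5669303  -0.00806511] [[ 0.81453797  1.25904144]
 [ 0.32141901 -0.87854552]
 [-0.84499124 -0.16679102]
 [-0.29096575 -0.2137049 ]]
block -4.108840146092254 [ 0.56871424 -0.05502328] [[-0.30478336 -0.20127081]
 [ 0.52983398  0.03266438]
 [-0.38493588  0.56039548]
 [ 0.15988527 -0.39178905]] fix [  8.89589874 -46.14233023]
(45, 85) [array([[148.6,  75.5]])]
(45, -120) [array([[354.5,  74.9]])]
(2, 60) [array([[177.2, 120. ]])]
(42, 60) [array([[174. ,  78.6]])]
```

View pics/w1z.png

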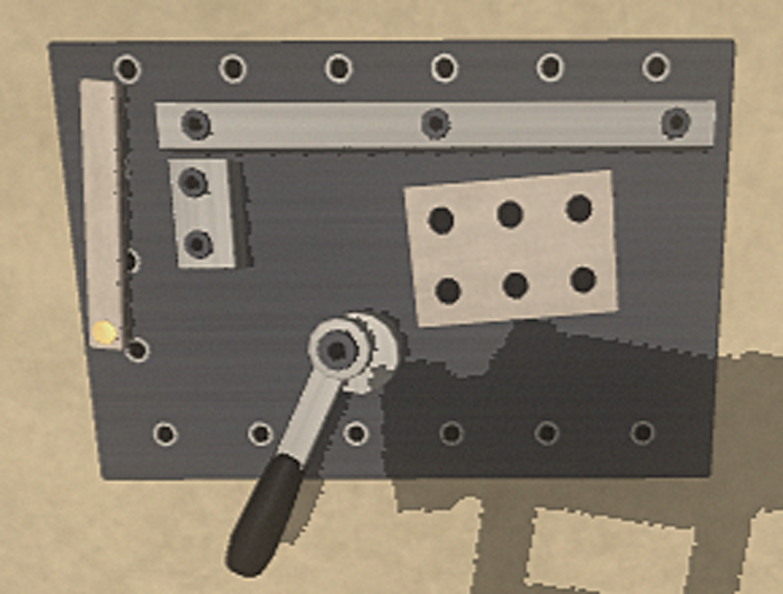

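```bash
sed -i 's/-.00924/-.0086/' h.py; python3 - <<'E'
from h import *
print(go(-42,-46,100),go(-42,-46,23))
E
```

```text
[ 27.2  -9.1 -99. ] [  27.2   -9.1 -176. ]
```

Emit:
move_arm(moves=[{"travel":[10,-3,-25],"rotation":[0,0,0],"claw":1},{"travel":[20,-6,-55],"rotation":[0,0,0],"claw":1},{"travel":[27,-9,-85],"rotation":[0,0,0],"claw":1},{"travel":[27,-9,-115],"rotation":[0,0,0],"claw":1},{"travel":[27,-9,-140],"rotation":[0,0,0],"claw":1},{"travel":[27,-9,-160],"rotation":[0,0,0],"claw":1},{"travel":[27,-9,-172],"rotation":[0,0,0],"claw":1},{"travel":[27,-9,-176],"rotation":[0,0,0],"claw":1}])

```text
t: 2.25
eef_pos: [0.5163, -0.0476, 0.0207]
ee_rot: [[-0.15, -0.989, -0.004], [-0.989, 0.15, 0.004], [-0.003, 0.004, -1.0]]
contact_force: [0.5, 0.4, 0.4]
gripper_width: 0.0002
```

```bash
python3 - <<'E'
from h import *
from bench import optics,status
s=status.sense();print(s["eef_pos"],W2F(s["eef_pos"]),s["contact_force"])
print(go(-26,-46,23),go(-16,-46,23))
for n in ["wrist"]:
    d=optics.snapshot(n);cv2.imwrite(f"pics/{n}2.png",d["img"][:,:,::-1]);pickle.dump(d,open(f"pics/{n}2.pkl","wb"))
E
```

```text
[ 0.51632798 -0.04763972  0.02069616] [-44.1119599  -46.27997618] [0.52914706 0.41797769 0.4474333 ]
[17.9 -2.5  2.3] [27.8 -4.   2.3]
```

View pics/wrist2.png

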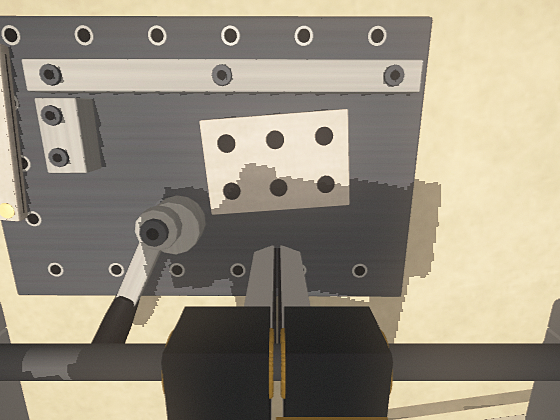

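Emit:
move_arm(moves=[{"travel":[6,-1,2],"rotation":[0,0,0],"claw":1},{"travel":[12,-2,2],"rotation":[0,0,0],"claw":1},{"travel":[16,-2.5,2],"rotation":[0,0,0],"claw":1},{"travel":[18,-2.8,2],"rotation":[0,0,0],"claw":1},{"travel":[20,-3,2],"rotation":[0,0,0],"claw":1},{"travel":[22,-3.3,2],"rotation":[0,0,0],"claw":1},{"travel":[24,-3.6,2],"rotation":[0,0,0],"claw":1},{"travel":[25,-3.8,2],"rotation":[0,0,0],"claw":1}])

```text
t: 2.97
eef_pos: [0.5422, -0.0515, 0.0235]
ee_rot: [[-0.149, -0.989, -0.002], [-0.989, 0.149, 0.004], [-0.003, 0.003, -1.0]]
contact_force: [-0.0, -0.3, 0.6]
gripper_width: 0.0005
```

```bash
python3 - <<'E'
from h import *
from bench import optics,status
s=status.sense();print(s["eef_pos"],W2F(s["eef_pos"]),s["contact_force"])
E
```

```text
[ 0.54218093 -0.05151528  0.02346527] [-17.97032645 -46.18215388] [-0.01793219 -0.29440234  0.6216759 ]
```

```bash
cat > snap.py <<'E'
import sys
from h import *
from bench import optics,status
n,k=sys.argv[1],sys.argv[2]
d=optics.snapshot(n);cv2.imwrite(f"pics/{n}{k}.png",d["img"][:,:,::-1]);pickle.dump(d,open(f"pics/{n}{k}.pkl","wb"))
s=status.sense();print(s["t"],W2F(s["eef_pos"]),s["eef_pos"][2],s["contact_force"]@np.c_[np.r_[RF[:,0],0],np.r_[RF[:,1],0],[0,0,1]])
E
python3 snap.py wrist 3
```

```text
3.0167 [-17.95092173 -46.21362909] 0.023423054844552496 [-0.53214042  0.20894717 -0.35548021]
```

View pics/wrist3.png

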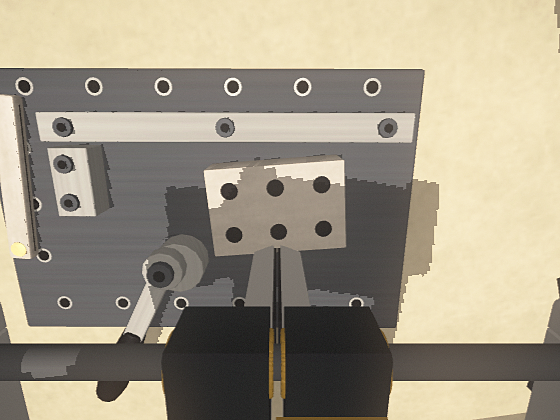

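Emit:
move_arm(moves=[{"travel":[1,-0.2,0],"rotation":[0,0,0],"claw":1},{"travel":[2,-0.3,0],"rotation":[0,0,0],"claw":1},{"travel":[3,-0.5,0],"rotation":[0,0,0],"claw":1},{"travel":[4,-0.6,0],"rotation":[0,0,0],"claw":1}])

```text
t: 3.35
eef_pos: [0.5463, -0.0522, 0.0234]
ee_rot: [[-0.149, -0.989, -0.002], [-0.989, 0.149, 0.004], [-0.003, 0.003, -1.0]]
contact_force: [-0.0, 0.6, -0.1]
gripper_width: 0.0008
```

```bash
python3 snap.py wrist 4
```

```text
3.4 [-13.6681228  -46.21560366] 0.023464334140594643 [0.04333607 0.28132376 0.33314109]
```

View pics/wrist4.png

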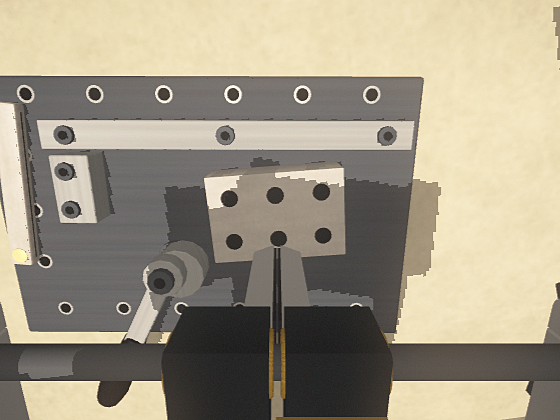

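Emit:
move_arm(moves=[{"travel":[1,-0.2,0],"rotation":[0,0,0],"claw":1},{"travel":[2,-0.3,0],"rotation":[0,0,0],"claw":1},{"travel":[3,-0.5,0],"rotation":[0,0,0],"claw":1},{"travel":[4,-0.6,0],"rotation":[0,0,0],"claw":1}])

```text
t: 3.73
eef_pos: [0.5505, -0.0528, 0.0235]
ee_rot: [[-0.149, -0.989, -0.002], [-0.989, 0.149, 0.004], [-0.003, 0.003, -1.0]]
contact_force: [-0.4, 1.1, 0.5]
gripper_width: 0.0006
```

```bash
python3 snap.py wrist 5
```

```text
3.7833 [ -9.31227662 -46.23542244] 0.023544821672906488 [ 0.09803407 -0.83113083 -0.56420873]
```

View pics/wrist5.png

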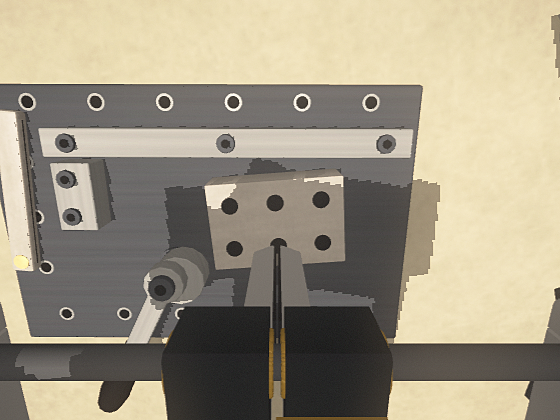

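```bash
python3 - <<'E'
from h import *
from bench import status
d=pickle.load(open("pics/wrist5.pkl","rb"));s=status.sense()
print(proj(d,s["eef_pos"]),proj(d,s["eef_pos"]+[0,0,.02]),s["qpos"].round(1))
# block corners in fixture at z .042
for c in [(205,185),(343,176),(345,262),(215,269)]:
    print(c,W2F(bp(d,[c],.042)[0]),W2F(bp(d,[c],.060)[0]))
for c in [(0,85),(423,86)]: print(c,W2F(bp(d,[c],.016)[0]))
i=cv2.resize(d["img"][140:320,150:400,::-1],None,fx=3,fy=3,interpolation=cv2.INTER_CUBIC);cv2.imwrite("pics/w5z.png",i)
E
python3 snap.py scene 5;python3 snap.py top 5
```

```text
[[278.77003642 243.38761372]] [[278.87369091 256.09021472]] [-17.3  12.7 108.8   0.2  58.6  81.2]
(205, 185) [31.69320825 -5.77217561] [35.41729404 -9.594725  ]
(343, 176) [ 36.9331399  -80.67030115] [ 40.14970694 -77.23851874]
(345, 262) [-13.51331561 -84.65073969] [ -5.41070739 -80.83342798]
(215, 269) [-18.29762884  -8.93749819] [ -9.73163124 -12.45346714]
(0, 85) [ 84.47829749 114.67906159]
(423, 86) [  84.68974096 -128.62823444]
3.8333 [ -9.43098553 -46.2097997 ] 0.023508290420233995 [-0.18952879  0.0538633  -0.37155178]
3.8833 [ -9.5325463  -46.18289516] 0.02347530263858525 [-0.13969152 -1.17773235 -0.2684392 ]
```

View pics/w5z.png

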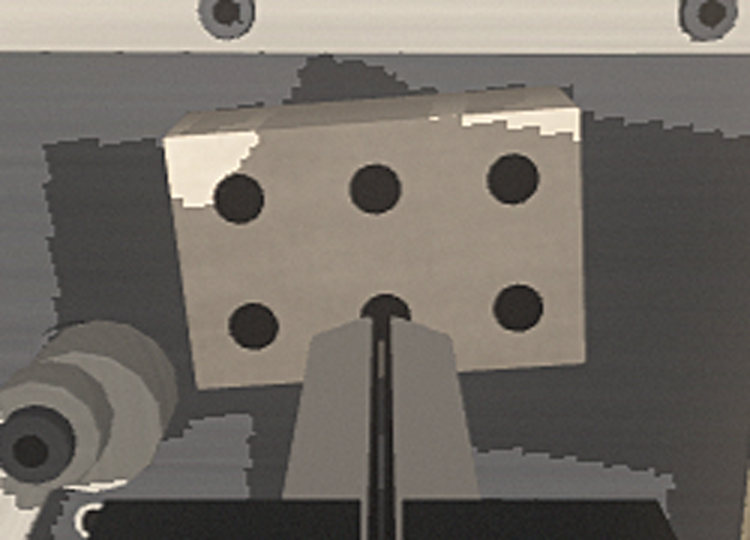

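View pics/scene5.png

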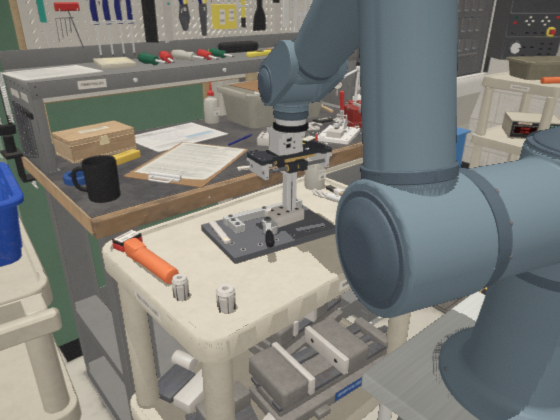

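```bash
python3 - <<'E'
from h import *
d=pickle.load(open("pics/scene5.pkl","rb"))
i=cv2.resize(d["img"][150:270,190:350,::-1],None,fx=5,fy=5,interpolation=cv2.INTER_CUBIC);cv2.imwrite("pics/s5z.png",i)
from bench import status
s=status.sense()
for z in [0,.01,.02,.03,.04]:
  p=proj(d,s["eef_pos"]+[0,0,z])[0]; print(z,p,(p-[190,150])*5)
d=pickle.load(open("pics/top5.pkl","rb"))
i=cv2.resize(d["img"][100:300,180:400,::-1],None,fx=3,fy=3,interpolation=cv2.INTER_CUBIC);cv2.imwrite("pics/t5z.png",i)
E
```

```text
0 [288.30206408 219.10942939] [491.51032041 345.54714696]
0.01 [288.36828421 215.15704693] [491.84142106 325.78523467]
0.02 [288.43505515 211.17178931] [492.17527574 305.85894653]
0.03 [288.50238379 207.15324462] [492.51191896 285.76622311]
0.04 [288.57027716 203.10099408] [492.8513858  265.50497042]
```

View pics/s5z.png

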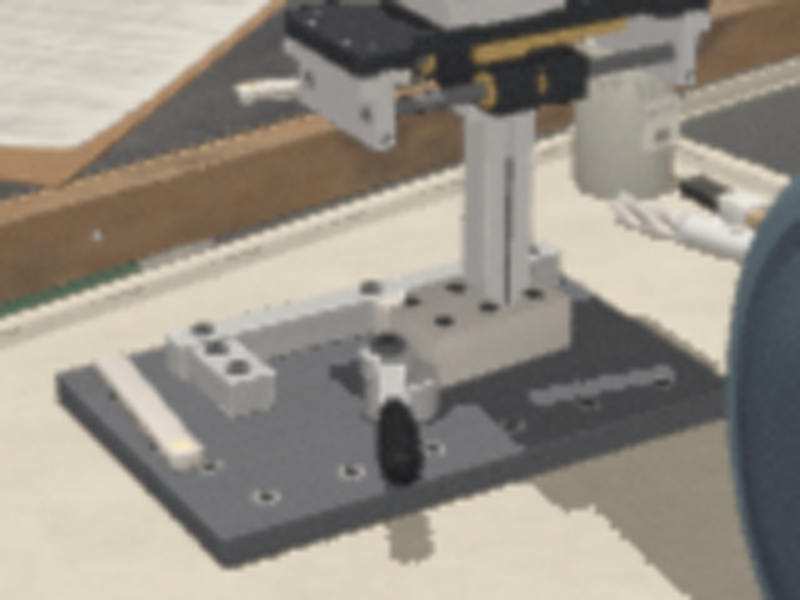

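View pics/t5z.png

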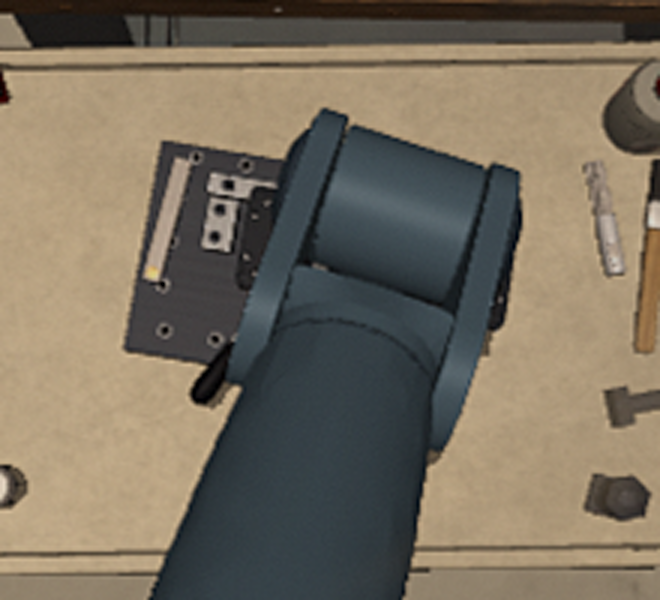

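Emit:
move_arm(moves=[{"travel":[0,0,10],"rotation":[0,0,0],"claw":1},{"travel":[-10,1.5,20],"rotation":[0,0,0],"claw":1},{"travel":[-25,3.8,20],"rotation":[0,0,0],"claw":1},{"travel":[-40,6,20],"rotation":[0,0,0],"claw":1},{"travel":[-40,6,20],"rotation":[0,0,0],"claw":1}])

```text
t: 4.3
eef_pos: [0.5087, -0.0462, 0.0437]
ee_rot: [[-0.149, -0.989, -0.003], [-0.989, 0.149, 0.004], [-0.003, 0.004, -1.0]]
contact_force: [-0.1, -0.5, -0.6]
gripper_width: 0.0004
```

```bash
python3 snap.py scene 6;python3 snap.py wrist 6;  python3 - <<'E'
from h import *
from bench import status
s=status.sense();e=s["eef_pos"];print(e,s["ee_rot"].round(4))
d=pickle.load(open("pics/scene6.pkl","rb"))
i=cv2.resize(d["img"][150:270,190:350,::-1],None,fx=5,fy=5,interpolation=cv2.INTER_CUBIC);cv2.imwrite("pics/s6z.png",i)
for z in [0,.01,.02,.03,.04]:
  p=proj(d,e+[0,0,z])[0]; print(z,p,(p-[190,150])*5)
d=pickle.load(open("pics/wrist6.pkl","rb"))
i=cv2.resize(d["img"][140:320,150:400,::-1],None,fx=3,fy=3,interpolation=cv2.INTER_CUBIC);cv2.imwrite("pics/w6z.png",i)
for z in [0,.01,.02,.03,.04]:
  p=proj(d,e+[0,0,z])[0]; print(z,p,(p-[150,140])*3)
E
```

```text
4.35 [-50.47941407 -46.23118132] 0.04396136579112967 [0.72288168 0.31551102 0.28609001]
4.4 [-49.56220412 -46.39506571] 0.044133273431048815 [0.12954454 0.10846328 0.92326699]
[ 0.51092354 -0.04692531  0.04413327] [[-0.1496 -0.9888 -0.001 ]
 [-0.9887  0.1496  0.0032]
 [-0.003   0.0015 -1.    ]]
0 [298.38851336 217.64445972] [541.94256678 338.2222986 ]
0.01 [298.50072617 213.53140934] [542.50363084 317.65704671]
0.02 [298.61390896 209.38280545] [543.06954478 296.91402727]
0.03 [298.72807435 205.19818506] [543.64037176 275.99092531]
0.04 [298.84323521 200.9770771 ] [544.21617603 254.88538551]
0 [278.97071931 242.36981485] [386.91215793 307.10944454]
0.01 [279.02989138 248.38437452] [387.08967414 325.15312355]
0.02 [279.09478694 254.98069959] [387.28436082 344.94209878]
0.03 [279.16627861 262.24748768] [387.49883582 366.74246304]
0.04 [279.24542589 270.29243259] [387.73627766 390.87729776]
```

View pics/s6z.png

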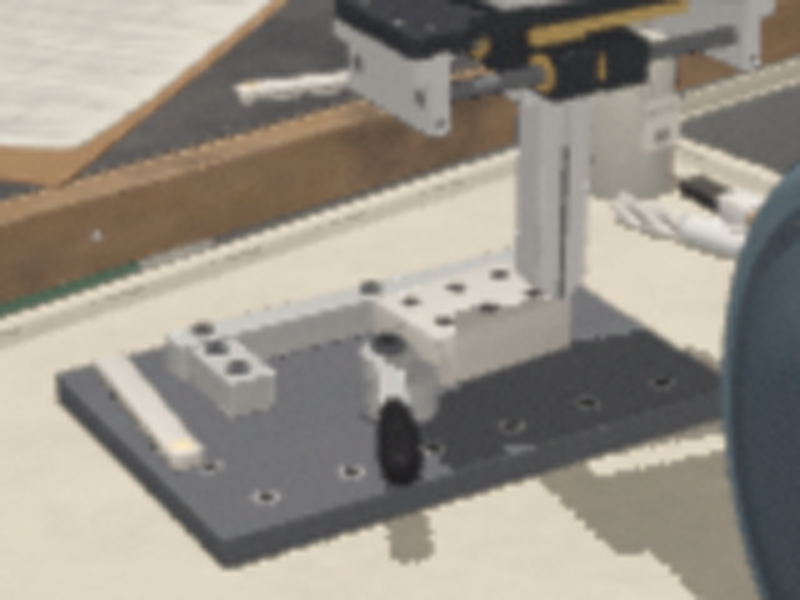

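View pics/w6z.png

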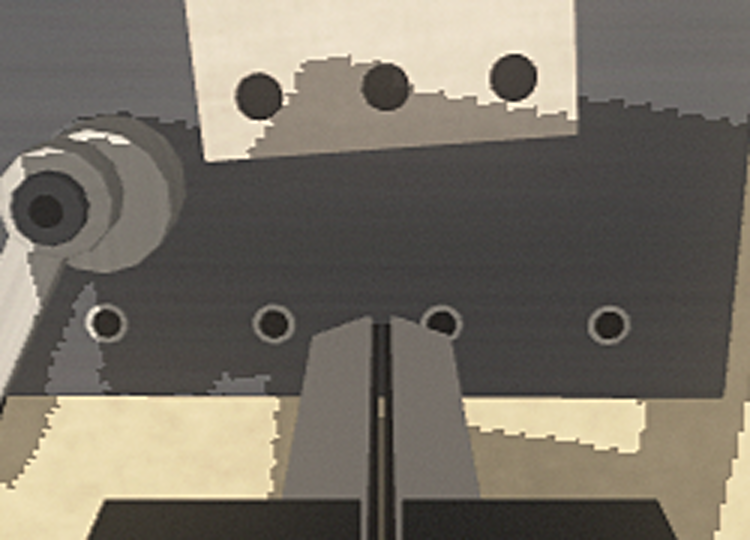

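Emit:
move_arm(moves=[{"travel":[0,0,-12],"rotation":[0,0,0],"claw":1},{"travel":[0,0,-22],"rotation":[0,0,0],"claw":1},{"travel":[0,0,-26],"rotation":[0,0,0],"claw":1},{"travel":[0,0,-28],"rotation":[0,0,0],"claw":1},{"travel":[0,0,-30],"rotation":[0,0,0],"claw":1},{"travel":[0,0,-30],"rotation":[0,0,0],"claw":1}])

```text
t: 4.9
eef_pos: [0.5107, -0.0468, 0.0135]
ee_rot: [[-0.15, -0.989, -0.002], [-0.989, 0.15, 0.004], [-0.003, 0.003, -1.0]]
contact_force: [-0.5, 0.3, 0.1]
gripper_width: 0.0002
```

```bash
python3 snap.py scene 7;  python3 - <<'E'
from h import *
from bench import status
s=status.sense();e=s["eef_pos"];print(e)
d=pickle.load(open("pics/scene7.pkl","rb"))
i=cv2.resize(d["img"][150:270,190:350,::-1],None,fx=5,fy=5,interpolation=cv2.INTER_CUBIC);cv2.imwrite("pics/s7z.png",i)
for z in [0,.01,.02,.03,.04]:
  p=proj(d,e+[0,0,z])[0]; print(z,p,(p-[190,150])*5)
E
```

```text
4.95 [-49.4959911  -46.39600404] 0.013930486521736597 [ 0.12130232  0.56539914 -0.09251638]
[ 0.51098884 -0.0469363   0.01393049]
0 [298.03912991 229.84368232] [540.19564956 399.2184116 ]
0.01 [298.14841324 225.83543053] [540.74206618 379.17715265]
0.02 [298.25862899 221.79297928] [541.29314497 358.96489641]
0.03 [298.36978917 217.715889  ] [541.84894586 338.57944501]
0.04 [298.48190596 213.60371255] [542.4095298  318.01856275]
```

View pics/s7z.png

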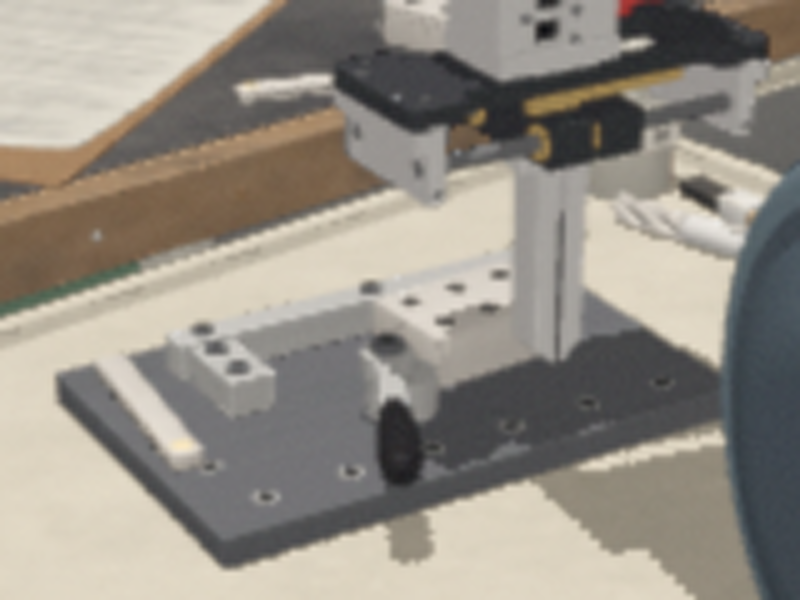

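Emit:
move_arm(moves=[{"travel":[3,-0.5,-4],"rotation":[0,0,0],"claw":1},{"travel":[8,-1.2,-7],"rotation":[0,0,0],"claw":1},{"travel":[13,-2,-9],"rotation":[0,0,0],"claw":1},{"travel":[17,-2.6,-9],"rotation":[0,0,0],"claw":1},{"travel":[20,-3,-9],"rotation":[0,0,0],"claw":1},{"travel":[22,-3.4,-9],"rotation":[0,0,0],"claw":1},{"travel":[24,-3.7,-9],"rotation":[0,0,0],"claw":1},{"travel":[26,-4,-9],"rotation":[0,0,0],"claw":1}])

```text
t: 5.62
eef_pos: [0.5355, -0.0505, 0.0045]
ee_rot: [[-0.149, -0.989, -0.006], [-0.989, 0.149, 0.004], [-0.003, 0.006, -1.0]]
contact_force: [-5.7, 1.5, 3.2]
gripper_width: 0.0004
```

```bash
python3 snap.py wrist 8
```

```text
5.6667 [-24.3315949  -46.15210674] 0.004590750940607714 [-4.17512897  0.00760964  1.53243383]
```

View pics/wrist8.png

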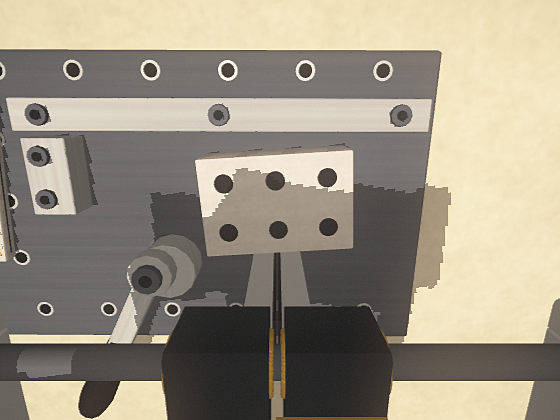

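Emit:
move_arm(moves=[{"travel":[2,-0.3,0],"rotation":[0,0,0],"claw":1},{"travel":[4,-0.6,0],"rotation":[0,0,0],"claw":1},{"travel":[5.5,-0.8,0],"rotation":[0,0,0],"claw":1},{"travel":[7,-1.1,0],"rotation":[0,0,0],"claw":1},{"travel":[8,-1.2,0],"rotation":[0,0,0],"claw":1},{"travel":[9,-1.4,0],"rotation":[0,0,0],"claw":1}])

```text
t: 6.17
eef_pos: [0.5438, -0.0514, 0.0042]
ee_rot: [[-0.149, -0.989, -0.007], [-0.989, 0.149, 0.005], [-0.004, 0.008, -1.0]]
contact_force: [-4.0, 1.3, 2.8]
gripper_width: 0.0003
```

```bash
python3 snap.py wrist 9
```

```text
6.2167 [-16.07621928 -45.85825351] 0.004202082917675105 [-4.03003996  1.04229378  1.52859245]
```

View pics/wrist9.png

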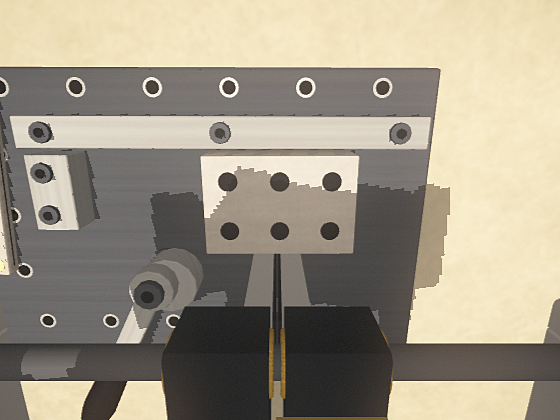

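Block now squared and nearly on the rail. Press until the force rises.

Emit:
move_arm(moves=[{"travel":[1.5,-0.2,0],"rotation":[0,0,0],"claw":1},{"travel":[3,-0.5,0],"rotation":[0,0,0],"claw":1},{"travel":[4,-0.6,0],"rotation":[0,0,0],"claw":1},{"travel":[4,-0.6,0],"rotation":[0,0,0],"claw":1}])

```text
t: 6.55
eef_pos: [0.5457, -0.0516, 0.0039]
ee_rot: [[-0.149, -0.989, -0.013], [-0.989, 0.149, 0.006], [-0.004, 0.014, -1.0]]
contact_force: [-10.9, 0.7, 8.1]
gripper_width: 0.0003
```

```bash
python3 snap.py wrist 10; python3 - <<'E'
from h import *
d=pickle.load(open("pics/wrist10.pkl","rb"))
i=cv2.resize(d["img"][80:290,0:450,::-1],None,fx=1.77,fy=1.77*1.5,interpolation=cv2.INTER_CUBIC);cv2.imwrite("pics/w10z.png",i)
E
```

```text
6.6 [-14.43652929 -45.72612   ] 0.003911333777793541 [-10.29743548  -0.30125072   7.1119315 ]
```

View pics/w10z.png

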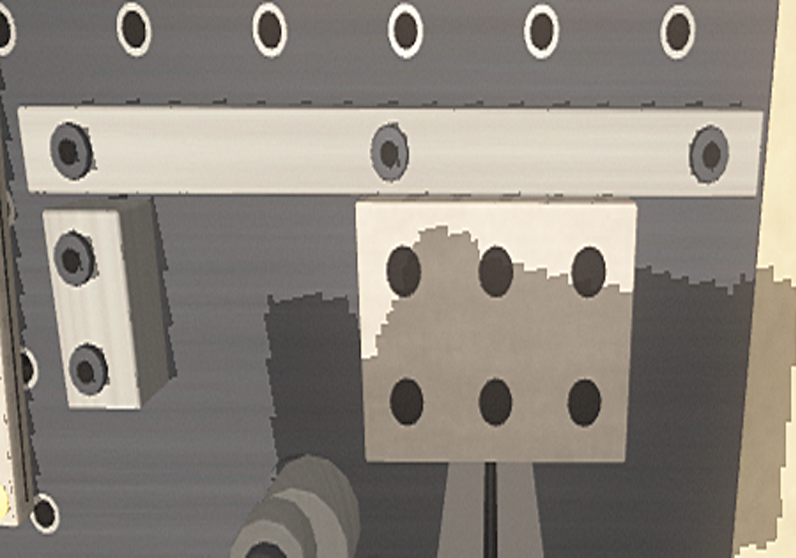

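```bash
python3 - <<'E'
from h import *
for p in [(-32,-46,8),(-32,-80,8),(-32,-112,8),(0,-112,8),(19.5,-112,6)]: print(p,go(*p))
print("dir y",RF[:,1])
E
```

```text
(-32, -46, 8) [-17.4   2.4   4.1]
(-32, -80, 8) [-22.6 -31.2   4.1]
(-32, -112, 8) [-27.4 -62.8   4.1]
(0, -112, 8) [  4.2 -67.7   4.1]
(19.5, -112, 6) [ 23.5 -70.7   2.1]
dir y [0.15195088 0.98838805]
```

Emit:
move_arm(moves=[{"travel":[-17,2.4,1],"rotation":[0,0,0],"claw":1},{"travel":[-20,-10,4],"rotation":[0,0,0],"claw":1},{"travel":[-23,-33,4],"rotation":[0,0,0],"claw":1},{"travel":[-27,-63,4],"rotation":[0,0,0],"claw":1},{"travel":[-27,-63,4],"rotation":[0,0,0],"claw":1},{"travel":[4,-68,4],"rotation":[0,0,0],"claw":1},{"travel":[23.5,-70.7,2],"rotation":[0,0,0],"claw":1},{"travel":[23.5,-70.7,2],"rotation":[0,0,0],"claw":1}])

```text
t: 7.27
eef_pos: [0.5733, -0.1242, 0.007]
ee_rot: [[-0.15, -0.989, -0.007], [-0.989, 0.15, 0.004], [-0.003, 0.008, -1.0]]
contact_force: [0.0, -0.7, 0.3]
gripper_width: 0.0006
```

```bash
python3 snap.py wrist 11; python3 - <<'E'
from h import *
print(go(19.5,-96,5),go(19.5,-36,5))
E
```

```text
7.3167 [  21.72931567 -112.74962327] 0.006472202257479673 [ 0.35004709 -0.55116405  0.22223442]
[ 0.3 16.9 -1.5] [ 9.5 76.2 -1.5]
```

View pics/wrist11.png

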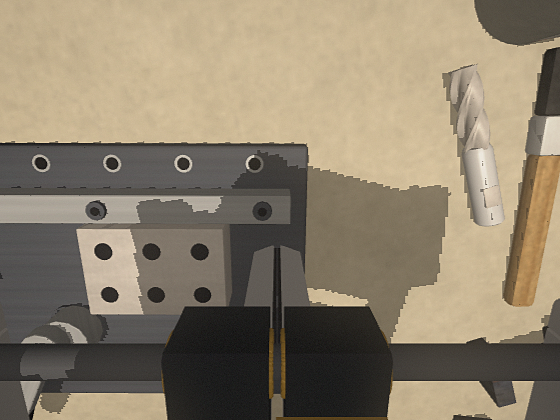

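Emit:
move_arm(moves=[{"travel":[-0.5,8,-1.5],"rotation":[0,0,0],"claw":1},{"travel":[0,14,-1.5],"rotation":[0,0,0],"claw":1},{"travel":[0.3,17,-1.5],"rotation":[0,0,0],"claw":1},{"travel":[0.9,20,-1.5],"rotation":[0,0,0],"claw":1},{"travel":[1.3,23.5,-1.5],"rotation":[0,0,0],"claw":1},{"travel":[1.9,27,-1.5],"rotation":[0,0,0],"claw":1},{"travel":[2.5,31,-1.5],"rotation":[0,0,0],"claw":1},{"travel":[3,35,-1.5],"rotation":[0,0,0],"claw":1}])

```text
t: 7.98
eef_pos: [0.5737, -0.0881, 0.0047]
ee_rot: [[-0.149, -0.989, -0.011], [-0.989, 0.149, 0.005], [-0.003, 0.012, -1.0]]
contact_force: [-2.3, -3.1, -1.8]
gripper_width: 0.0004
```

```bash
python3 snap.py wrist 12; python3 - <<'E'
from h import *
print(go(19.5,-36,5))
E
```

```text
8.0333 [ 18.8229811  -76.70967366] 0.004733123499315567 [-1.46830336 -2.23786232 -0.52883281]
[ 6.9 40.1  0.3]
```

View pics/wrist12.png

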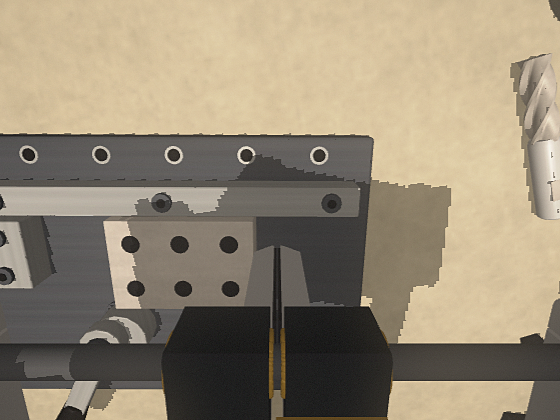

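Emit:
move_arm(moves=[{"travel":[1.2,5,0],"rotation":[0,0,0],"claw":1},{"travel":[2.1,10,0],"rotation":[0,0,0],"claw":1},{"travel":[2.9,15,0],"rotation":[0,0,0],"claw":1},{"travel":[3.6,20,0],"rotation":[0,0,0],"claw":1},{"travel":[4.4,25,0],"rotation":[0,0,0],"claw":1},{"travel":[5.2,30,0],"rotation":[0,0,0],"claw":1},{"travel":[5.9,35,0],"rotation":[0,0,0],"claw":1},{"travel":[6.5,39,0],"rotation":[0,0,0],"claw":1}])

```text
t: 8.7
eef_pos: [0.5799, -0.0482, 0.0047]
ee_rot: [[-0.148, -0.989, -0.012], [-0.989, 0.148, 0.005], [-0.003, 0.013, -1.0]]
contact_force: [-3.1, -4.8, 0.1]
gripper_width: 0.0007
```

```bash
python3 snap.py wrist 13; python3 - <<'E'
from h import *
print(go(19.5,-28.5,5))
E
```

```text
8.75 [ 18.93398025 -36.43753427] 0.004729470754177789 [-2.21073194 -3.14197231 -0.65945361]
[1.8 7.8 0.3]
```

View pics/wrist13.png

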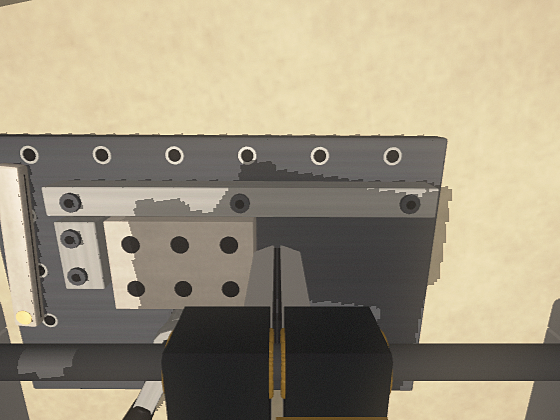

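Emit:
move_arm(moves=[{"travel":[0.9,3,0],"rotation":[0,0,0],"claw":1},{"travel":[1.4,6,0],"rotation":[0,0,0],"claw":1},{"travel":[1.7,8,0],"rotation":[0,0,0],"claw":1},{"travel":[2,10,0],"rotation":[0,0,0],"claw":1},{"travel":[2,10,0],"rotation":[0,0,0],"claw":1}])

```text
t: 9.17
eef_pos: [0.5813, -0.0399, 0.0048]
ee_rot: [[-0.146, -0.989, -0.014], [-0.989, 0.146, 0.001], [0.001, 0.014, -1.0]]
contact_force: [-5.0, -11.5, 0.8]
gripper_width: 0.0004
```

```bash
python3 snap.py wrist 14
```

```text
9.2167 [ 18.9747702  -28.79900123] 0.004801567197815999 [ -3.14556751 -12.2279258    0.78751041]
```

View pics/wrist14.png

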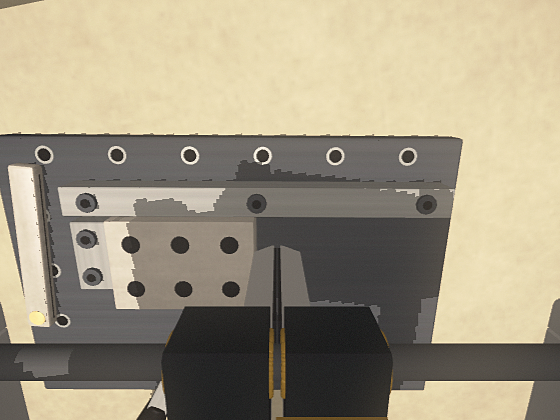

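Emit:
move_arm(moves=[{"travel":[-1,-6,0],"rotation":[0,0,0],"claw":1},{"travel":[-4,-25,0],"rotation":[0,0,0],"claw":1},{"travel":[-10,-30,30],"rotation":[0,0,0],"claw":1},{"travel":[-30,-30,70],"rotation":[0,0,0],"claw":1},{"travel":[-60,-10,100],"rotation":[0,0,0],"claw":1},{"travel":[-90,20,120],"rotation":[0,0,0],"claw":1},{"travel":[-90,20,120],"rotation":[0,0,0],"claw":1}])

```text
t: 9.8
eef_pos: [0.4914, -0.0179, 0.1286]
ee_rot: [[-0.146, -0.989, -0.008], [-0.989, 0.146, 0.002], [-0.001, 0.008, -1.0]]
contact_force: [0.3, -1.0, -0.9]
gripper_width: 0.001
```

```bash
python3 snap.py wrist 15; python3 - <<'E'
from h import *
d=pickle.load(open("pics/wrist15.pkl","rb"))
i=cv2.resize(d["img"][:,:,::-1],(800,600),interpolation=cv2.INTER_CUBIC);cv2.imwrite("pics/w15z.png",i)
E
```

```text
9.85 [-73.41082757 -20.23408063] 0.1283226396476188 [0.49689931 1.8114642  0.47037699]
```

View pics/w15z.png

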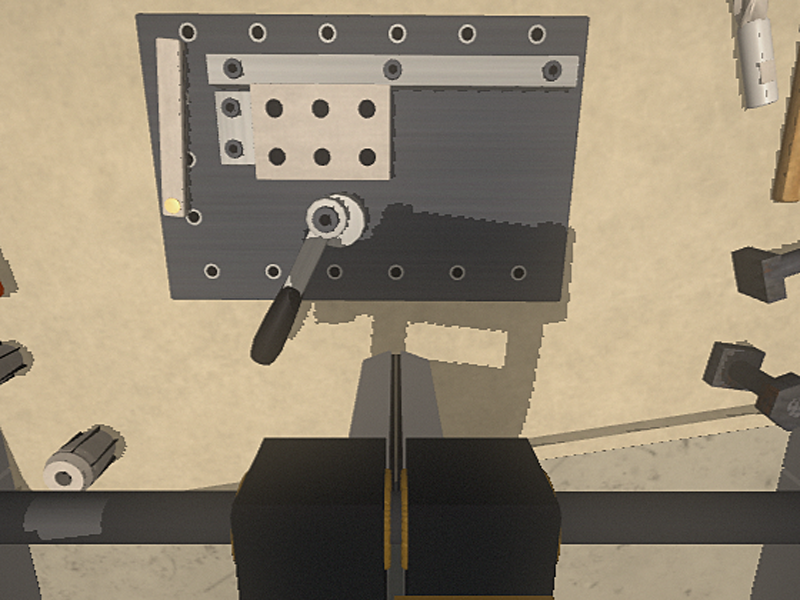

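```bash
python3 - <<'E'
from h import *
d=pickle.load(open("pics/wrist15.pkl","rb"))
g=cv2.cvtColor(d["img"],cv2.COLOR_RGB2GRAY)
f=.7
for c in [(248,85),(390,84),(390,180),(258,180)]: print(W2F(bp(d,[np.array(c)*f],.042)[0]))
print("plate");
for c in [(136,14),(589,15),(560,300),(172,299)]: print(W2F(bp(d,[np.array(c)*f],.016)[0]))
a=W2F(bp(d,[np.array((320,219))*f],.052)[0]);b=W2F(bp(d,[np.array((264,358))*f],.042)[0]);print("lever",a,b,W2F(bp(d,[np.array((350,220))*f],.036)[0]))
b-=[-27.1,20];print(np.degrees(np.arctan2(b[1],b[0]))%360)
i=cv2.resize(d["img"][20:150,130:300,::-1],None,fx=4.6,fy=4.6,interpolation=cv2.INTER_CUBIC);cv2.imwrite("pics/w15y.png",i)
E
```

```text
[44.27113345 61.11025237]
[ 45.2702297  -15.67753099]
[ -5.15280462 -15.85776232]
[-5.64915335 59.25575225]
plate
[ 84.42776664 129.05634109]
[  85.58030157 -128.31976206]
[ -82.93305133 -128.66578238]
[-83.97946617 128.78859747]
lever [-26.26019933  23.26182659] [-114.81641975   63.23837107] [-28.65636273   7.87621713]
153.75976311219557
```

View pics/w15y.png

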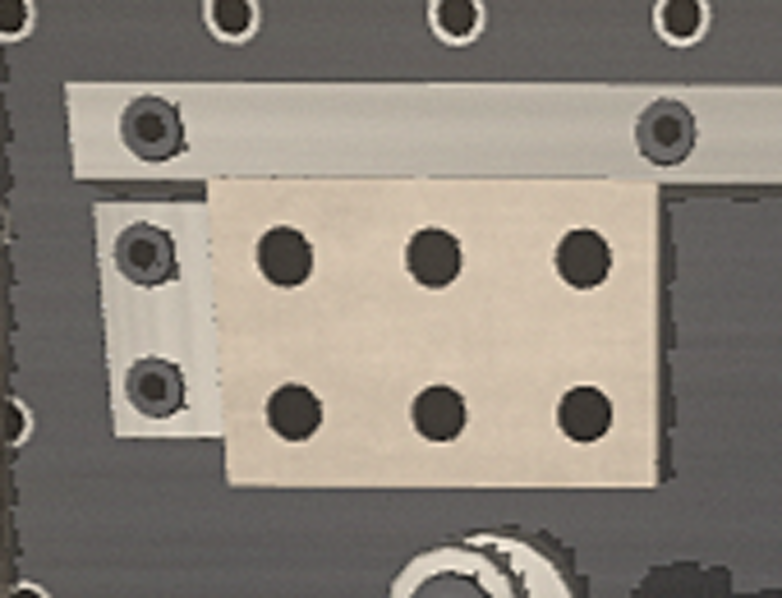

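```bash
cat >> h.py <<'E'
def lev(phi,cl=0,r=75):
    a=np.radians(phi);u=np.array([np.cos(a),np.sin(a)]);n=np.array([-np.sin(a),np.cos(a)])
    return np.array([-27.1,20])+r*u-n*(8.5+12.5*abs(n[1])+8*abs(n[0])+cl)
E
python3 - <<'E'
from h import *
p=lev(153.5,12);print(p,go(*p,100),go(*p,8))
E
```

```text
[-78.48881011  85.01687633] [ 11.  104.8 -28.3] [  11.   104.8 -120.3]
```

Emit:
move_arm(moves=[{"travel":[4,35,0],"rotation":[0,0,0],"claw":1},{"travel":[8,70,0],"rotation":[0,0,0],"claw":1},{"travel":[11,105,-15],"rotation":[0,0,0],"claw":1},{"travel":[11,105,-45],"rotation":[0,0,0],"claw":1},{"travel":[11,105,-75],"rotation":[0,0,0],"claw":1},{"travel":[11,105,-100],"rotation":[0,0,0],"claw":1},{"travel":[11,105,-116],"rotation":[0,0,0],"claw":1},{"travel":[11,105,-120],"rotation":[0,0,0],"claw":1}])

```text
t: 10.52
eef_pos: [0.5001, 0.088, 0.0048]
ee_rot: [[-0.145, -0.989, -0.014], [-0.989, 0.145, 0.003], [-0.001, 0.014, -1.0]]
contact_force: [-0.0, 0.3, -0.3]
gripper_width: 0.0004
```

```bash
python3 snap.py wrist 16; python3 snap.py scene 16; python3 - <<'E'
from h import *
d=pickle.load(open("pics/scene16.pkl","rb"))
i=cv2.resize(d["img"][150:270,190:350,::-1],None,fx=5,fy=5,interpolation=cv2.INTER_CUBIC);cv2.imwrite("pics/s16z.png",i)
for k in range(8): print(go(*lev(153+6*k),8))
E
```

```text
10.5667 [-80.0332239   85.25057001] 0.0057494828346674465 [-1.46357184  0.16261909 -0.47931956]
10.6167 [-78.76478392  85.29458925] 0.007452808581360694 [0.47135961 0.75150119 0.33846735]
[-6.1 -9.7  0.5]
[-12.6 -15.2   0.5]
[-18.4 -21.5   0.5]
[-23.6 -28.5   0.5]
[-27.9 -36.2   0.5]
[-31.3 -43.6   0.5]
[-34.  -50.6   0.5]
[-35.9 -58.1   0.5]
```

View pics/wrist16.png

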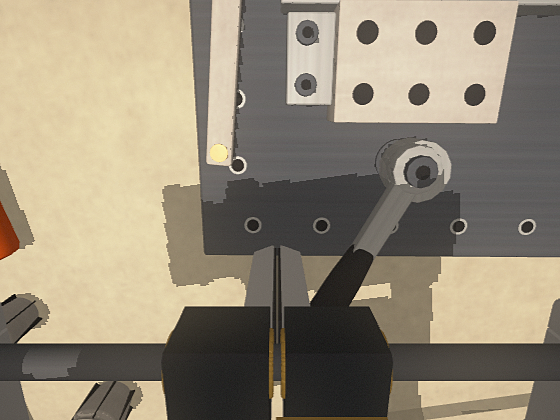

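View pics/s16z.png

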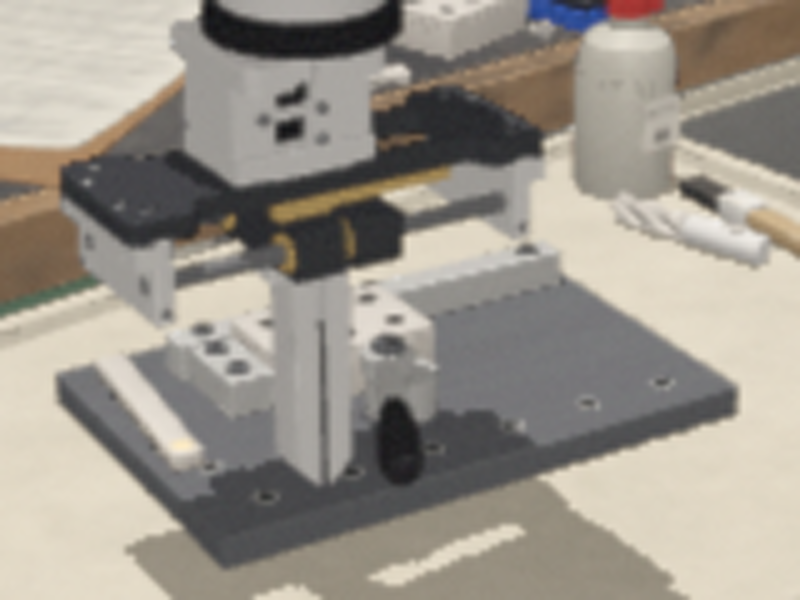

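Emit:
move_arm(moves=[{"travel":[-6,-9.7,2],"rotation":[0,0,0],"claw":1},{"travel":[-12.6,-15.2,2],"rotation":[0,0,0],"claw":1},{"travel":[-18.4,-21.5,2],"rotation":[0,0,0],"claw":1},{"travel":[-23.6,-28.5,2],"rotation":[0,0,0],"claw":1},{"travel":[-27.9,-36.2,2],"rotation":[0,0,0],"claw":1},{"travel":[-31.3,-43.6,2],"rotation":[0,0,0],"claw":1},{"travel":[-34,-50.6,2],"rotation":[0,0,0],"claw":1},{"travel":[-35.9,-58.1,2],"rotation":[0,0,0],"claw":1}])

```text
t: 11.28
eef_pos: [0.4658, 0.0289, 0.0095]
ee_rot: [[-0.146, -0.989, -0.01], [-0.989, 0.146, 0.003], [-0.002, 0.01, -1.0]]
contact_force: [0.5, 0.9, 1.3]
gripper_width: 0.0006
```

```bash
python3 snap.py wrist 17; python3 snap.py scene 17; python3 - <<'E'
from h import *
d=pickle.load(open("pics/scene17.pkl","rb"))
i=cv2.resize(d["img"][150:270,190:350,::-1],None,fx=5,fy=5,interpolation=cv2.INTER_CUBIC);cv2.imwrite("pics/s17z.png",i)
for k in range(8): print(201+6*k,go(*lev(201+6*k),9))
E
```

```text
11.3333 [-105.82195893   20.77629538] 0.009385080182121135 [ 0.40626327 -0.04918519  0.91554564]
11.3833 [-105.77197309   21.28197905] 0.009324706043525123 [ 0.45516446 -0.48037677 -0.00650592]
201 [-0.6 -6.6 -0.3]
207 [ -1.  -14.6  -0.3]
213 [ -0.4 -22.8  -0.3]
219 [  1.1 -30.9  -0.3]
225 [  3.5 -39.   -0.3]
231 [  6.9 -46.9  -0.3]
237 [ 11.2 -54.5  -0.3]
243 [ 16.5 -61.7  -0.3]
```

View pics/wrist17.png

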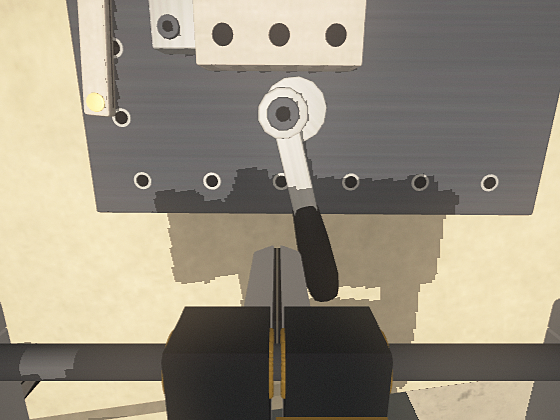

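View pics/s17z.png

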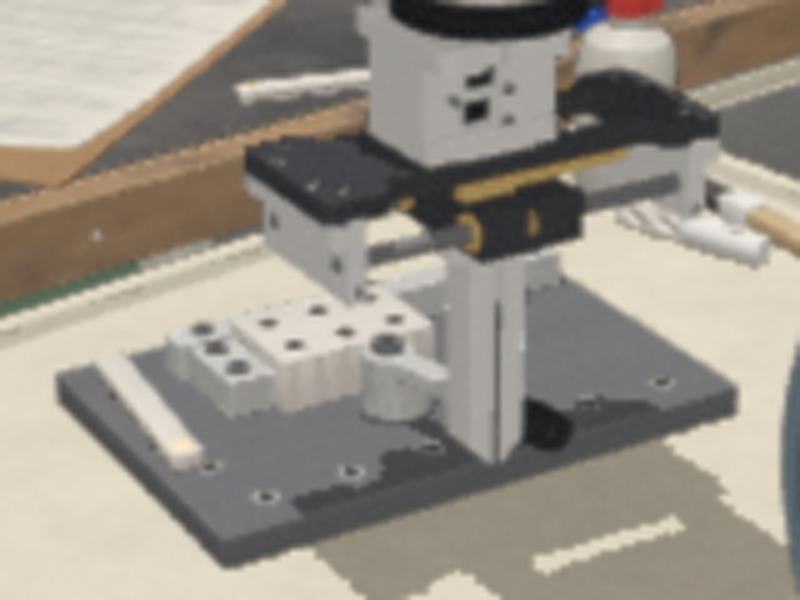

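Emit:
move_arm(moves=[{"travel":[-0.6,-6.6,0],"rotation":[0,0,0],"claw":1},{"travel":[-1,-14.6,0],"rotation":[0,0,0],"claw":1},{"travel":[-0.4,-22.8,0],"rotation":[0,0,0],"claw":1},{"travel":[1.1,-30.9,0],"rotation":[0,0,0],"claw":1},{"travel":[3.5,-39,0],"rotation":[0,0,0],"claw":1},{"travel":[5.2,-43,0],"rotation":[0,0,0],"claw":1}])

```text
t: 11.88
eef_pos: [0.471, -0.0156, 0.0092]
ee_rot: [[-0.148, -0.989, -0.011], [-0.989, 0.148, 0.002], [-0.001, 0.011, -1.0]]
contact_force: [-0.7, 1.3, 0.1]
gripper_width: 0.0004
```

```bash
python3 snap.py wrist 18; python3 - <<'E'
from h import *
for k in range(16): print(225+3*k,go(*lev(225+3*k),9))
E
```

```text
11.9333 [-93.41255925 -21.82325899] 0.009343065572305236 [-0.45950752 -0.68936838 -0.60535894]
225 [-2.2  5.4 -0.3]
228 [-0.6  1.5 -0.3]
231 [ 1.2 -2.5 -0.3]
234 [ 3.3 -6.3 -0.3]
237 [  5.5 -10.   -0.3]
240 [  8.1 -13.7  -0.3]
243 [ 10.8 -17.2  -0.3]
246 [ 13.8 -20.5  -0.3]
249 [ 16.9 -23.7  -0.3]
252 [ 20.3 -26.7  -0.3]
255 [ 23.9 -29.6  -0.3]
258 [ 27.6 -32.2  -0.3]
261 [ 31.6 -34.6  -0.3]
264 [ 35.6 -36.8  -0.3]
267 [ 39.9 -38.7  -0.3]
270 [ 44.2 -40.4  -0.3]
```

View pics/wrist18.png

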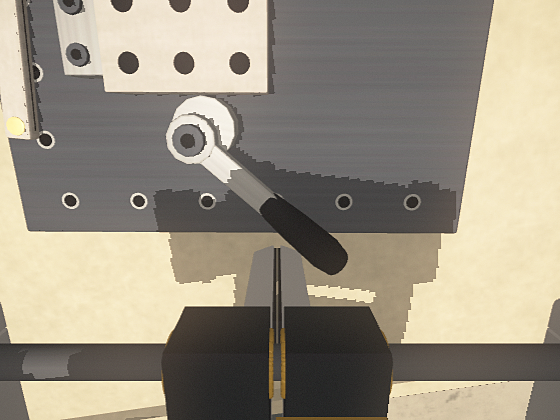

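Emit:
move_arm(moves=[{"travel":[1.2,-2.5,0],"rotation":[0,0,0],"claw":1},{"travel":[3.3,-6.3,0],"rotation":[0,0,0],"claw":1},{"travel":[5.5,-10,0],"rotation":[0,0,0],"claw":1},{"travel":[8.1,-13.7,0],"rotation":[0,0,0],"claw":1},{"travel":[10.8,-17.2,0],"rotation":[0,0,0],"claw":1},{"travel":[13.8,-20.5,0],"rotation":[0,0,0],"claw":1},{"travel":[16.9,-23.7,0],"rotation":[0,0,0],"claw":1},{"travel":[20.3,-26.7,0],"rotation":[0,0,0],"claw":1}])

```text
t: 12.6
eef_pos: [0.491, -0.042, 0.009]
ee_rot: [[-0.148, -0.989, -0.013], [-0.989, 0.148, 0.004], [-0.002, 0.013, -1.0]]
contact_force: [-3.0, 5.4, 3.0]
gripper_width: 0.0007
```

```bash
python3 snap.py wrist 19; python3 - <<'E'
from h import *
for k in range(9): print(252+3*k,go(*lev(252+3*k),9))
E
```

```text
12.65 [-69.28351489 -45.00152899] 0.009155328923099428 [-3.11464317  2.23374812  1.37725135]
252 [-0.  -0.2 -0.2]
255 [ 3.6 -3.  -0.2]
258 [ 7.3 -5.6 -0.2]
261 [11.2 -8.  -0.2]
264 [ 15.3 -10.2  -0.2]
267 [ 19.5 -12.1  -0.2]
270 [ 23.9 -13.8  -0.2]
273 [ 27.  -15.1  -0.2]
276 [ 30.2 -16.2  -0.2]
```

View pics/wrist19.png

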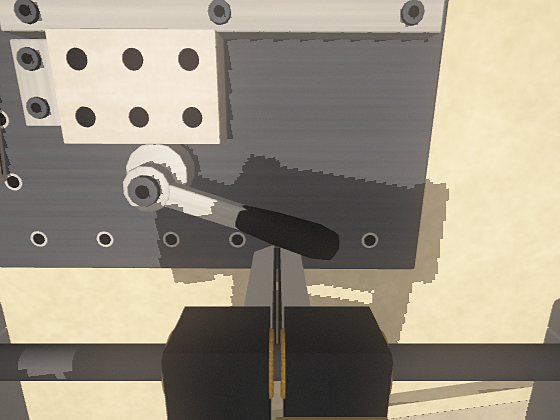

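Cam is nearing the block and the force is rising; continue to the lever's stop.

Emit:
move_arm(moves=[{"travel":[2,-1.5,0],"rotation":[0,0,0],"claw":1},{"travel":[4,-3.2,0],"rotation":[0,0,0],"claw":1},{"travel":[7,-5.4,0],"rotation":[0,0,0],"claw":1},{"travel":[10,-7.3,0],"rotation":[0,0,0],"claw":1},{"travel":[13,-9,0],"rotation":[0,0,0],"claw":1},{"travel":[16,-10.5,0],"rotation":[0,0,0],"claw":1},{"travel":[19,-12,0],"rotation":[0,0,0],"claw":1},{"travel":[21,-12.8,0],"rotation":[0,0,0],"claw":1}])

```text
t: 13.32
eef_pos: [0.5102, -0.0537, 0.0082]
ee_rot: [[-0.148, -0.989, -0.019], [-0.989, 0.148, 0.007], [-0.004, 0.02, -1.0]]
contact_force: [-5.9, 6.3, 5.4]
gripper_width: -0.0
```

```bash
python3 snap.py wrist 20; python3 - <<'E'
from h import *
for k in range(5): print(264+3*k,go(*lev(264+3*k),9))
E
```

```text
13.3667 [-48.59280149 -53.45100597] 0.008336568251366472 [-5.46504782  4.55017396  2.91223154]
264 [-3.9  1.3  0.7]
267 [ 0.4 -0.6  0.7]
270 [ 4.7 -2.3  0.7]
273 [ 7.8 -3.6  0.7]
276 [11.1 -4.7  0.7]
```

View pics/wrist20.png

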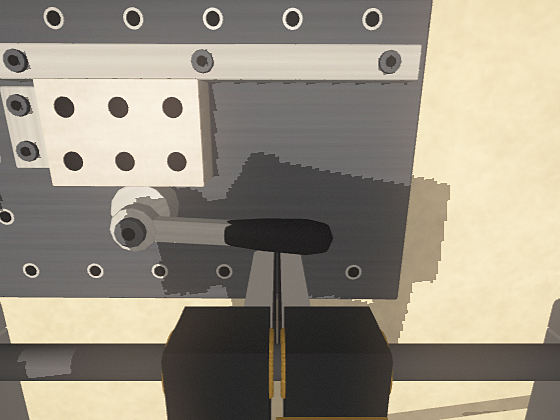

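Emit:
move_arm(moves=[{"travel":[2,-1,0],"rotation":[0,0,0],"claw":1},{"travel":[4,-1.6,0],"rotation":[0,0,0],"claw":1},{"travel":[6,-2,0],"rotation":[0,0,0],"claw":1},{"travel":[8,-2.4,0],"rotation":[0,0,0],"claw":1},{"travel":[9,-2.6,0],"rotation":[0,0,0],"claw":1},{"travel":[9,-2.6,0],"rotation":[0,0,0],"claw":1}])

```text
t: 13.87
eef_pos: [0.5142, -0.0554, 0.007]
ee_rot: [[-0.148, -0.989, -0.032], [-0.989, 0.147, 0.009], [-0.005, 0.033, -0.999]]
contact_force: [-17.4, 3.6, 12.3]
gripper_width: 0.0002
```

```bash
python3 snap.py wrist 21
```

```text
13.9167 [-45.04892288 -54.24339097] 0.00699671204474548 [-16.38407373   1.67929722  12.12686282]
```

View pics/wrist21.png

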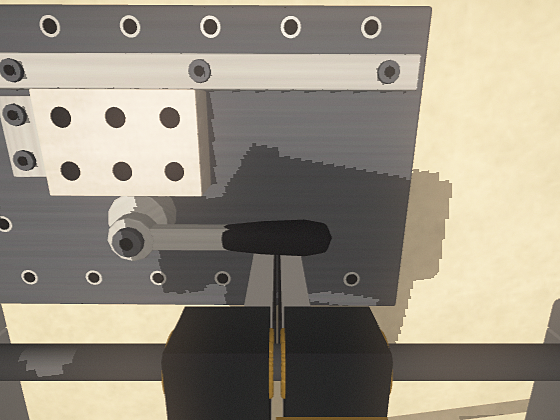

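Emit:
move_arm(moves=[{"travel":[6,-1,1],"rotation":[0,0,0],"claw":1},{"travel":[8,-1.2,1],"rotation":[0,0,0],"claw":1},{"travel":[8,-1.2,1],"rotation":[0,0,0],"claw":1}])

```text
t: 14.17
eef_pos: [0.5137, -0.0551, 0.0063]
ee_rot: [[-0.146, -0.988, -0.054], [-0.989, 0.146, 0.013], [-0.005, 0.055, -0.998]]
contact_force: [-24.6, 3.9, 17.5]
gripper_width: 0.0004
```

```bash
python3 snap.py wrist 22; python3 - <<'E'
from h import *
for k in (21,22):
    d=pickle.load(open(f"pics/wrist{k}.pkl","rb"))
    i=d["img"][180:280,90:350,::-1];cv2.imwrite(f"pics/z{k}.png",cv2.resize(i,None,fx=3,fy=3))
E
```

```text
14.2167 [-45.59471009 -54.07312914] 0.0062236593450642405 [-24.15028461  -0.36791255  17.31584982]
```

View pics/wrist22.png

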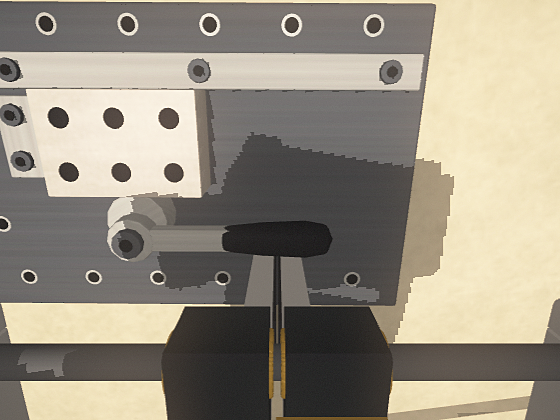

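Emit:
move_arm(moves=[{"travel":[-6,1,0],"rotation":[0,0,0],"claw":1},{"travel":[-20,3,2],"rotation":[0,0,0],"claw":1},{"travel":[-35,5,20],"rotation":[0,0,0],"claw":1},{"travel":[-40,8,55],"rotation":[0,0,0],"claw":1},{"travel":[-40,15,90],"rotation":[0,0,0],"claw":1},{"travel":[-40,20,120],"rotation":[0,0,0],"claw":1},{"travel":[-40,20,130],"rotation":[0,0,0],"claw":1},{"travel":[-40,20,130],"rotation":[0,0,0],"claw":1}])

```text
t: 14.88
eef_pos: [0.4763, -0.0363, 0.1395]
ee_rot: [[-0.146, -0.988, -0.046], [-0.989, 0.145, 0.01], [-0.003, 0.047, -0.999]]
contact_force: [-0.2, -0.7, 0.7]
gripper_width: 0.0005
```

```bash
python3 snap.py wrist 23; python3 snap.py scene 23; python3 - <<'E'
from h import *
d=pickle.load(open("pics/wrist23.pkl","rb"))
cv2.imwrite("pics/w23z.png",cv2.resize(d["img"][:,:,::-1],(800,600),interpolation=cv2.INTER_CUBIC))
E
```

```text
14.9333 [-87.08213303 -40.89117916] 0.1369634594843771 [0.5016552  0.84216275 0.1732898 ]
14.9833 [-88.41193638 -40.73481663] 0.13522239536153888 [0.07242715 0.35514129 0.11356763]
```

View pics/w23z.png

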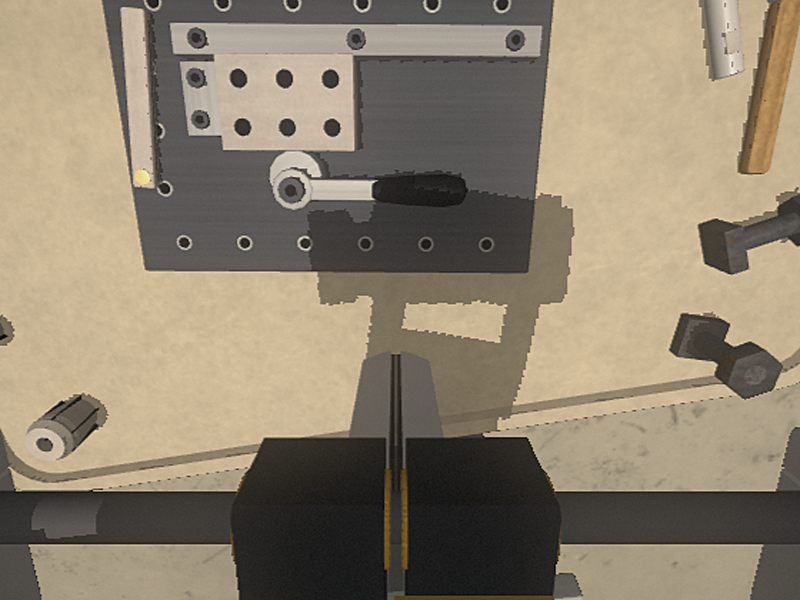

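View pics/scene23.png

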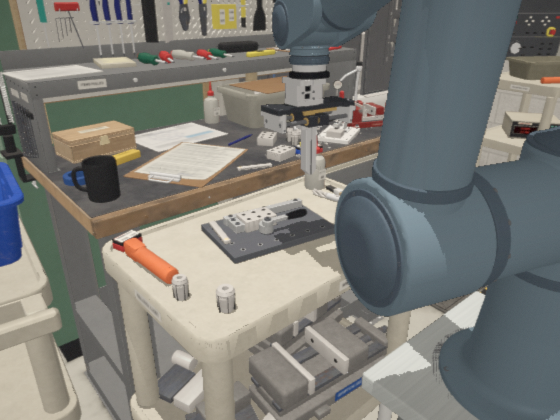

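```bash
python3 - <<'E'
from h import *
d=pickle.load(open("pics/wrist23.pkl","rb"))
f=.7
for c in [(214,55),(355,55),(355,150),(222,150)]: print(W2F(bp(d,[np.array(c)*f],.042)[0]).round(1))
t=W2F(bp(d,[np.array((466,190))*f],.042)[0]);h=W2F(bp(d,[np.array((291,190))*f],.052)[0]);print(t,h,np.degrees(np.arctan2(*(t-h)[::-1]))%360, np.degrees(np.arctan2(*(t-[-27.1,20])[::-1]))%360)
E
```

```text
[44.1 59.9]
[ 44.6 -16.8]
[ -4.7 -15.9]
[-5.3 60.6]
[-26.79243396 -80.80561972] [-26.5089556   20.21441639] 269.8392193149209 270.17481348325686
```

```bash
python3 -c "
from bench import arm;print(arm.sign_off())"
```

```text
the job is handed in; nothing more can be done
None
```

The block is clamped in the fixture and the job is handed in, at about 15 s on the clock (limit 61 s).

**What I did:** I pushed the block back square against the rail, with about 10 N at the end. Then I pushed it along the rail until its end met the stop, with about 12 N at the end. Only after that did I push the lever round to its stop, and the finger was lifted clear before handing in. There the force rose to about 24 N sideways (about 30 N in all at the wrist) with no further movement.

**Last checks:**
- **Block:** the wrist picture puts its corners within about 1.5 mm of home, flat and parallel to the rail. That is about as good as the calibration allows.
- **Lever:** it points at 270° ± 0.5° in the fixture, which is fully closed.
- **Bystanders:** the mallet, collet and feeler gauge look undisturbed in the last scene picture. I did not measure them.

**What disagreed:** the finger ends about 20 mm short of the reported TCP. Because of this, my first push passed above the block without contact. The pictures showed it, and I worked 20 mm lower from then on. The tool also stayed tilted about 3° after the hard push on the lever, with no effect on the result.

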